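# Feel which end is stepped, load the mould insert the right way round, lock it

## Task

Load the black insert with the brass end plates into the metal moulding bed, lowering it in rather than dropping it, and lock it there by pulling the red grip across until the slide is fully home. The two ends look alike, but between brass plate and middle block one end is a low land and the other a land 6 mm higher: feel them with a fingertip, and turn the insert end for end if need be, because the lock slide passes only over the low land. Leave the jar, roller, tin and brass block where they stand.

Things in the scene. Friction and masses are not known exactly. Their poses are not given: they have to be found in the camera images.
- insert: Loose black mould insert, 0.4 to 0.7 kg, lying flat, 158 mm long (y). Origin: centre of underside, z up. Middle block 56 long (y) x 46 wide (x) x 44 mm high: grasp here across x. Beyond it each end has a flat black land 46 mm long, 44 wide, then a brass plate 5 mm thick, 44 wide, 34 high. One land's top is 22 mm above the underside, the other's (26 mm wide) 28: which is which varies and this frame does not tell.
- land_a (a point): Middle of the land at the insert's +y end (51 mm from its centre), 22 mm above the insert's underside whether this land is the low one (its top is at this point) or the high one (its top is 6 mm above this point). Feel it by pressing lightly from above, anywhere within 15 mm along the insert and 10 mm across.
- land_b (a point): The same for the land at the insert's -y end. If land_a is low this one is high, and the other way round.
- bed: Fixed metal bed plate: y -95 to 95 mm, x -48 to 127 mm, 14 mm thick; yaw varies. Origin: underside, below the insert's place, which lies along bed y. Dark rails (x = +-26 to 36, y = +-41 to 79 mm) and end stops (y = +-83 to 91 mm) stand 12 mm above the plate and leave the insert 4 mm play all round. The lock, with blue guides, is at the -y end: the low land belongs there.
- bed_seat (a point): Point on the top face of the bed plate (14 mm above the table) where the centre of the insert's underside belongs; axes as the bed's.
- lock (a joint): Travel of the lock slide, m: 0 open, 0.060 fully home at its stop. It moves towards bed -x and stays where left (friction 2 N plus damping 8 N per m/s). Its steel tongue (24 mm wide, 8 thick) crosses the insert's place at bed y = -51 mm, underside 25 mm above the plate, its tip at bed x = 28 mm minus the travel. It clears a low land; a high land blocks it after 8 to 22 mm.
- lock_grip (a point): Top centre of the red upright grip on the lock slide, 89 mm above the table: 14 mm (bed x) by 24 mm (bed y), 42 mm tall below this point. It stands 75 mm behind the tongue's tip. The blue guides beside it (8 mm thick, outer faces 22 mm from the slide's centre line) reach 47 mm above the table, level with its foot. Pinch it across y, or push its +x side.
- mat: Fixed grey-green mat, 270 by 270 mm, 4 mm thick; origin under its centre. The insert lies on it among jar, tin and block, which stand near its corners in any order. Mat and bed may change sides.
- jar: Bystander: white jar with green label, 56 mm diameter, 150 mm tall, upright; origin under its centre.
- roller: Bystander, standing on the back corner of the bed plate at its +y side: black roller on end between two square brass flanges 44 mm wide, 95 mm tall; origin under its centre.
- tin: Bystander: short tin with a yellow band and pale top, 58 mm diameter, 85 mm tall; origin under its centre.
- block: Bystander: brass block 55 by 45 by 30 mm high; origin under its centre.
Mind the look-alikes: they are no part of the job. Leave any purple or turquoise look-alike of the insert alone.

How it is judged:
By the outcome, as a careful person would: the job done as asked, in the order asked, and still so for the second after the job is handed in, with the robot touching nothing.
It also fails if it takes over 61 s, if anything falls off the work surface, if the arm or the gripper's body presses on something with over 40 N, if the wrist force passes 120 N, or if a joint passes its speed limit or range.

## Robot

A 7-joint arm with a two-finger parallel gripper is mounted at the origin on the work surface. World frame = base frame: x ahead of the robot, y to its left, z up, the work surface at z = 0. Lengths are in m, angles in rad, forces in N, time in s.
With the tool pointing down it reaches from about 0.4 to 0.925 m from the base axis. Payload 4.1 kg.
Tool frame: the origin (TCP) lies on the centre line of the jaws, within the pads' length; the fingertips stand 25 mm ahead of it and the grasp point (between the pads) lies 6 mm ahead of it (bot.nose_length is the distance from the TCP to the fingertips, in m); z points along the fingers, y is the line along which they close (so a half turn about z gives the same grasp; the last joint's range is limited). The gripper opens to 85 mm and grips with 20 to 120 N. Pads are 22 mm wide; open, the fingers measure 114 mm over their backs; the gripper's body (76 mm by 85 mm) begins 54 mm behind the grasp point. The pads swing forward as they close: fully open they stand 13 mm farther back than shut.
Start: joints at [1.04, 0.398, 0.045, 1.537, -0.019, 1.207, -0.051], TCP at [0.272, -0.59, 0.23] pointing down, gripper open.
Joint ranges: [-2.82, 2.82], [-0.49, 2.23], [-1.37, 1.46], [0, 2.46], [-1.36, 4.5], [0.23, 2], [-2.94, 2.94]. Speed limits (rad/s): [2.57, 2.57, 3.14, 3.14, 3.14, 3.14, 3.14].

## Interface

Orientations are given as a rotation vector (axis times angle).
In Python, from station import bot, read_camera gives the robot as it stands.
- The arm moves only by the tool step_arm, never from a script. Its argument "deltas" is a list of rows, each an object of numbers: "tx", "ty", "tz": the shift along the tool's x, y, z in mm; "yaw": the turn about the tool's z in rad; "fingers": the opening, from 0 (shut) to 1 (fully open). In form: [{"tx": .., "ty": .., "tz": .., "yaw": .., "fingers": ..}, ...]. A call has 1 to 12 rows; each row is the pose to reach, as a shift and turn from the pose commanded when the call began, along the tool's axes at that moment; what a row does not reach only later rows make up. A row lasts 1/8 s, in which the tool goes at most 62.5 mm and 10.7 degrees, less where a joint would pass 70% of its speed; a pose out of reach is approached as far as the arm can. A call with a gripper value outside its range is refused whole. The fingers move at their own pace and stop on an object; "force" is the grip in N (left out, the last holds). Time passes only in rows, so rows that repeat a pose let the fingers close. It gives the time, the measured TCP pose, the force, the opening and the grip force at its end, in the units of the state.
- bot.get_obs(): the state, without advancing time (a new reading comes with each control period).
- read_camera(name): name is "side" or "top"; returns a dict with "image" (400x640x3 uint8, red, green, blue), "intrinsics" (3x3 intrinsics, pixels), "k1" (the pictures are not rectified: a ray, as slopes to the right and down, at radius r is drawn at 1 + k1 r^2 times it, then the intrinsics apply), "rvec" (rotation vector, rad) and "tvec" (3), from world to camera coordinates, as OpenCV has them. Camera axes: x right, y down, z forward; pixel columns grow to the right and rows downward; lengths in m; the calibration is good to about 2 mm. A picture is of the moment at which its call begins. There is no depth.
- bot.hand_in(): hands the job in; it is judged then, once.
The state is a dict: "time_s": time; "q": joint angles; "qvel": joint speeds; "effort": joint torques, N m; "tool_pos": TCP position; "tcp_rot": TCP orientation; "ft_force": force on the tool from outside, world axes, zero at the start; "wrist_torque": the same for the moment, N m; "width": finger opening in m; "gripper_force": force on a finger pad.
Only numpy, scipy, OpenCV 4.12 (cv2) and the standard library are available. Lean on these libraries where they do the work, as an engineer would, in place of code of your own. Each camera call takes 0.05 s, during which the arm holds its last target. There are 200 camera calls.

## Working session

There is one attempt and no reset: what is moved stays moved. The work goes in short steps, Python scripts to look and compute and a tool call to move; the robot and the scene stay as the last step left them, time stands still between calls to the robot, and variables do not carry over. Pictures are saved under pics/ and viewed, at most 10 in all, crops included, and the job is handed in when it is done.

Besides the shell and the picture viewer there is one more tool, called after "Call:" in YAML: its name, and indented under it one key for each argument. step_arm: Moves the arm, as the interface text tells. Its arguments: {"type":"object","properties":{"deltas":{"type":"array"},"force":{"type":"number"}},"required":["deltas"]}

```bash
ls; mkdir -p pics
cat > h.py <<'E'
import numpy as np, cv2
from station import bot, read_camera
def cam(n):
    c=read_camera(n); c['R']=cv2.Rodrigues(np.array(c['rvec'],float))[0]; c['t']=np.array(c['tvec'],float).ravel(); c['K']=np.array(c['intrinsics'],float); return c
def ray(c,u,v):
    K,k=c['K'],float(c['k1'])
    p=cv2.undistortPoints(np.array([[[u,v]]],float),K,np.array([k,0,0,0.]))[0,0]
    return -c['R'].T@c['t'], c['R'].T@np.array([p[0],p[1],1])
def onz(c,u,v,z):
    o,d=ray(c,u,v); return o+d*(z-o[2])/d[2]
def proj(c,P):
    return cv2.projectPoints(np.array(P,float).reshape(-1,1,3),c['R'],c['t'],c['K'],np.array([float(c['k1']),0,0,0.]))[0][:,0]
def save(n,im,s=1):
    cv2.imwrite('pics/'+n+'.png',cv2.resize(im[:,:,::-1],None,fx=s,fy=s,interpolation=cv2.INTER_CUBIC))
E
python3 - <<'E'
from h import *
for n in('top','side'):
    c=cam(n); save(n+'0',c['image'],1.25); print(n,-c['R'].T@c['t'],c['R'],c['k1'],c['K'][0])
print(bot.get_obs(),bot.nose_length)
E
```

```text
pics
top [0.3654107  0.01066097 0.95906914] [[-0.018177   -0.99982286 -0.00488406]
 [-0.98396562  0.01875515 -0.17736941]
 [ 0.1774296   0.00158171 -0.98413223]] -0.013447494700165194 [363.6785551    0.         321.60931538]
side [0.41139776 0.72353518 0.99498832] [[-0.98188742 -0.18900133  0.01325111]
 [-0.1562824   0.76839733 -0.62059758]
 [ 0.10711165 -0.61142787 -0.78401725]] 0.016002433982758774 [387.95419105   0.         314.89148309]
{'time_s': 0.1, 'q': array([ 1.03999139,  0.39911735,  0.04503442,  1.53771391, -0.01866284,
        1.20690935, -0.05072309]), 'qvel': array([-0.00151015, -0.00357142, -0.00170797, -0.00354673, -0.00205488,
       -0.00017239, -0.00189067]), 'effort': array([ 4.05037790e-03, -4.76262832e+01,  1.37080863e+00, -2.54947865e+01,
        1.22263530e-02,  5.02909956e-03,  7.64007524e-06]), 'tool_pos': array([ 0.27181453, -0.58982883,  0.2294856 ]), 'tcp_rot': array([-3.06701093e+00, -6.72827813e-01,  8.14785000e-04]), 'ft_force': array([0.77451327, 0.42553474, 0.22230293]), 'wrist_torque': array([ 0.02348102, -0.03200549,  0.00307609]), 'gripper_force': 0.0, 'width': 0.08547676093530687} 0.025
```

View pics/top0.png

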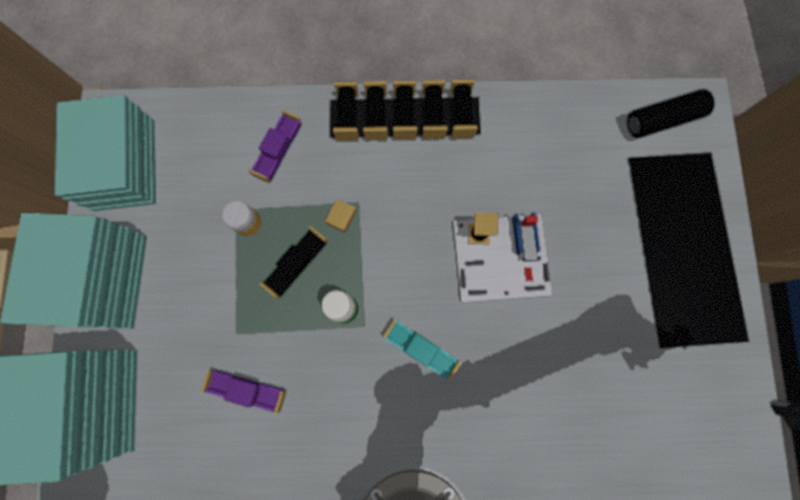

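View pics/side0.png

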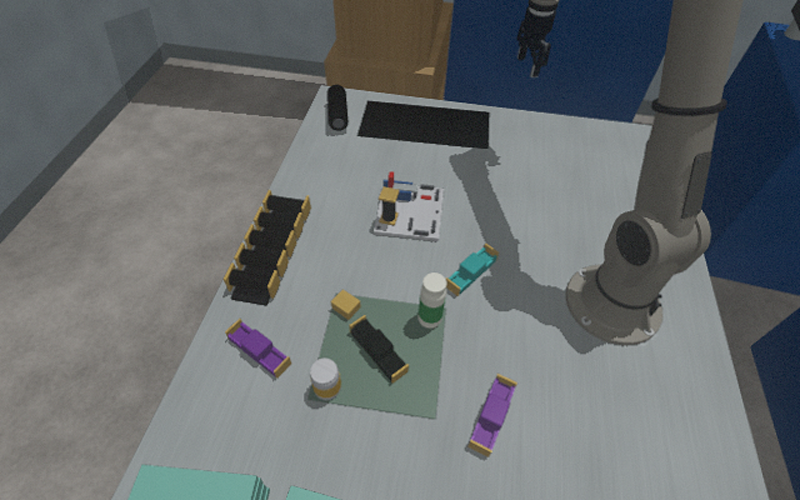

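The insert candidates in the 1.25x top view are:
- the black one with brass ends on the mat at (294,262)
- purple ones at (276,147) and (243,390)
- a turquoise one at (422,347)
- a black rack with brass ends at (405,108)

The black one on the mat fits, because it is black with brass plates and lies on the mat among the jar, tin and block. The bed is at (502,258), with its lock on the right (world -y) and the red grip at (530,220).

I'll enlarge the crop to confirm and measure.

```bash
cat > m.py <<'E'
from h import *
c=cam('top'); im=c['image']
hsv=cv2.cvtColor(im,cv2.COLOR_RGB2HSV)
def comps(m,x0,x1,y0,y1,amin=8):
    mm=np.zeros_like(m); mm[y0:y1,x0:x1]=m[y0:y1,x0:x1]
    n,l,s,ce=cv2.connectedComponentsWithStats(mm)
    return [(s[i,4],ce[i].round(1),s[i,:4],cv2.minAreaRect(np.argwhere(l==i)[:,::-1].astype(np.float32))) for i in range(1,n) if s[i,4]>=amin]
br=cv2.inRange(hsv,(10,90,60),(30,255,255))
print('brass');[print(a,ce,b) for a,ce,b,r in comps(br,185,295,160,270)]
print('black');[print(a,ce,r,onz(c,*r[0],.03).round(4)) for a,ce,b,r in comps(cv2.inRange(im,(0,0,0),(45,45,45)),185,295,160,270,40)]
red=cv2.inRange(hsv,(0,150,80),(8,255,255))|cv2.inRange(hsv,(172,150,80),(180,255,255))
print('red');[print(a,ce,b,onz(c,*ce,.089).round(4)) for a,ce,b,r in comps(red,355,450,160,250,4)]
wh=cv2.inRange(hsv,(0,0,150),(180,60,255))
for a,ce,b,r in comps(wh,355,450,160,250,300): print('bed',a,ce,r,[onz(c,*p,.014)[:2].round(4) for p in cv2.boxPoints(r)])
A=cv2.resize(im[155:270,180:300],None,fx=4.4,fy=4.4,interpolation=cv2.INTER_CUBIC)[:,:,:][:500,:395+100]
B=cv2.resize(im[165:245,355:445],None,fx=4.4,fy=4.4,interpolation=cv2.INTER_CUBIC)
o=np.zeros((506,800,3),np.uint8);o[:A.shape[0],:400]=A[:,60:460];o[:B.shape[0],402:798]=B[:,:396]
save('crop1',o)
print(np.median(im[215:225,215:225],axis=(0,1)))
E
python3 m.py
```

```text
brass
380 [272.2 172.2] [260 160  25  25]
121 [201.8 180.9] [190 169  19  20]
48 [253.8 187.2] [247 182  15  12]
56 [215.3 231.7] [209 226  15  12]
black
1007 [235.  209.9] ((234.44677734375, 209.28172302246094), (19.901599884033203, 55.4215202331543), 40.76360321044922) [0.5289 0.2386 0.03  ]
red
53 [424.4 175.9] [420 172   9   8] [ 0.5933 -0.2429  0.089 ]
34 [422.5 219. ] [421 215   4   9] [ 0.4861 -0.231   0.089 ]
bed 2683 [400.  213.4] ((401.9354248046875, 206.713623046875), (65.49393463134766, 71.82970428466797), 84.42780303955078) [array([ 0.6113, -0.1001]), array([ 0.627 , -0.2929]), array([ 0.4514, -0.2966]), array([ 0.4369, -0.1099])]
[12.5 13.  14. ]
```

View pics/crop1.png

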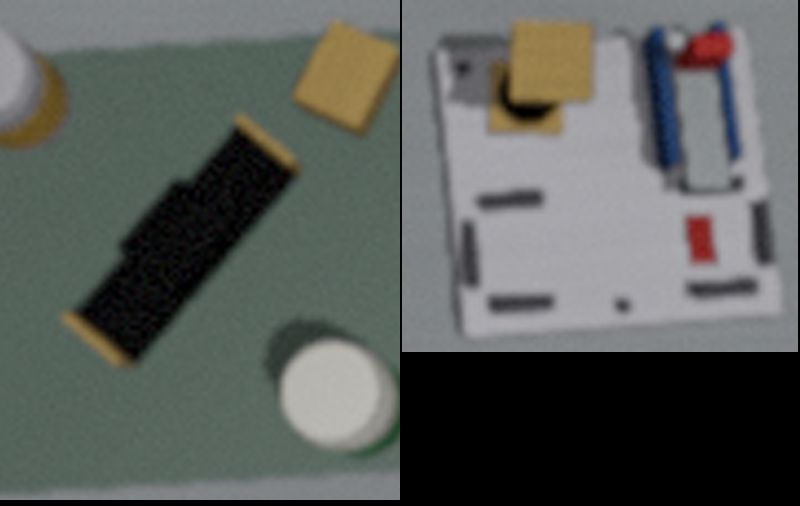

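```bash
cat > m2.py <<'E'
from h import *
S=6
def run(n,ins,bed):
    c=cam(n); im=cv2.resize(c['image'],None,fx=S,fy=S,interpolation=cv2.INTER_CUBIC)
    hsv=cv2.cvtColor(im,cv2.COLOR_RGB2HSV)
    def comps(m,roi,amin,amax,z,name):
        x0,x1,y0,y1=[S*v for v in roi]; mm=np.zeros_like(m); mm[y0:y1,x0:x1]=m[y0:y1,x0:x1]
        k,l,s,ce=cv2.connectedComponentsWithStats(mm)
        for i in range(1,k):
            if amin*S*S<=s[i,4]<=amax*S*S:
                r=cv2.minAreaRect(np.argwhere(l==i)[:,::-1].astype(np.float32))
                f=lambda p: onz(c,(p[0]+.5)/S-.5,(p[1]+.5)/S-.5,z)[:2]
                print(n,name,s[i,4]//36,((ce[i]+.5)/S-.5).round(1),'ctr',f(ce[i]).round(4),'box',[f(p).round(4).tolist() for p in cv2.boxPoints(r)])
    comps(cv2.inRange(hsv,(10,90,60),(30,255,255)),ins,15,200,.036,'brass')
    comps(cv2.inRange(im,(0,0,0),(30,30,30)),ins,200,2000,.03,'black')
    comps(cv2.inRange(im,(0,0,0),(90,90,90)),bed,8,90,.026,'dark')
    comps(cv2.inRange(hsv,(0,150,60),(8,255,255))|cv2.inRange(hsv,(172,150,60),(180,255,255)),bed,5,200,.087,'red')
run('top',(200,275,165,240),(358,446,160,245))
run('side',(270,330,245,310),(295,360,130,195))
E
python3 m2.py
```

```text
top brass 87 [204.1 179.2] ctr [0.6094 0.319 ] box [[0.5876, 0.3333], [0.6389, 0.3235], [0.6337, 0.3036], [0.5825, 0.3135]]
top brass 49 [253.8 187.2] ctr [0.5853 0.188 ] box [[0.5978, 0.2086], [0.6042, 0.2035], [0.5716, 0.1659], [0.5654, 0.1711]]
top brass 53 [215.2 231.6] ctr [0.4709 0.2851] box [[0.4829, 0.3056], [0.4894, 0.3001], [0.4578, 0.263], [0.4513, 0.2685]]
top black 944 [235.1 209.9] ctr [0.5273 0.237 ] box [[0.4921, 0.3028], [0.6012, 0.2121], [0.5666, 0.173], [0.4588, 0.2638]]
top dark 33 [370.6 174.4] ctr [ 0.6167 -0.119 ] box [[0.6205, -0.1015], [0.6198, -0.1399], [0.6116, -0.1396], [0.6123, -0.1012]]
top dark 15 [368.4 180. ] ctr [ 0.6014 -0.1127] box [[0.6046, -0.1055], [0.6095, -0.1156], [0.5987, -0.1203], [0.5938, -0.1103]]
top dark 71 [380.9 187.8] ctr [ 0.5798 -0.1448] box [[0.5862, -0.1207], [0.6041, -0.1346], [0.5773, -0.1675], [0.5596, -0.1536]]
top dark 11 [428.6 193. ] ctr [ 0.5634 -0.2691] box [[0.5826, -0.2661], [0.583, -0.269], [0.544, -0.2719], [0.5436, -0.2691]]
top dark 32 [379.4 209.9] ctr [ 0.5207 -0.1379] box [[0.5236, -0.1192], [0.5254, -0.1549], [
[... 1885 characters left out ...]
, [0.5304, -0.2536], [0.5219, -0.2538], [0.5199, -0.2266]]
side dark 18 [327.9 179.5] ctr [ 0.5182 -0.1296] box [[0.5211, -0.1095], [0.5227, -0.1533], [0.5148, -0.153], [0.5134, -0.1092]]
side dark 17 [346.3 181.7] ctr [ 0.4568 -0.1321] box [[0.4597, -0.1121], [0.4636, -0.1552], [0.4551, -0.1561], [0.4513, -0.113]]
side dark 31 [336.6 186.2] ctr [ 0.4854 -0.106 ] box [[0.504, -0.0987], [0.505, -0.1116], [0.4671, -0.1137], [0.4663, -0.1008]]
side red 19 [312.7 141.2] ctr [ 0.5914 -0.2365] box [[0.6009, -0.2526], [0.5903, -0.2548], [0.5822, -0.2131], [0.5926, -0.2109]]
side red 13 [340.6 157.7] ctr [ 0.4869 -0.1778] box [[0.499, -0.1716], [0.4999, -0.1815], [0.4757, -0.1833], [0.475, -0.1735]]
```

```bash
cat >> h.py <<'E'
from scipy.spatial.transform import Rotation as Ro
def plan(P,ay,ref=None):
    """deltas (mm, rad) from current pose to TCP P with tool y at world angle ay (deg)"""
    o=bot.get_obs(); R=Ro.from_rotvec(o['tcp_rot']).as_matrix()
    cur=np.degrees(np.arctan2(R[1,1],R[0,1]))
    d=R.T@(np.array(P)-o['tool_pos'])*1000
    print('t',o['time_s'],'pos',o['tool_pos'].round(4),'toolyang',cur.round(2),'q7',o['q'][6].round(2),'d',d.round(1),'yaw',np.radians(cur-ay).round(4),'f',o['ft_force'].round(1),'w',round(o['width'],4))
E
python3 - <<'E'
from h import *
c=cam('top')
I=np.array([.529,.237])
for n,u,v,z in(('jar',270.4,244,.154),('tin',191,173,.089),('block',273,172,.034)):
    p=onz(c,u,v,z)[:2]; print(n,p.round(3),np.linalg.norm(p-I).round(3))
p=onz(c,355+150/4.4,165+62/4.4,.109); print('roller',p.round(3))
a=np.radians(140); ax=np.array([np.cos(a),np.sin(a)])
print('P',I+.051*ax,'Q',I-.051*ax)
Q=I-.051*ax; plan([Q[0],Q[1],.23],50)
E
```

```text
jar [0.428 0.127] 0.15
tin [0.612 0.334] 0.128
block [0.626 0.138] 0.138
roller [ 0.582 -0.152  0.109]
P [0.48993173 0.26978217] Q [0.56806827 0.20421783]
t 0.3 pos [ 0.272  -0.5902  0.2301] toolyang -65.26 q7 -0.05 d [ 6.014e+02 -5.975e+02  4.000e-01] yaw -2.0116 f [-0.2  0.9  0.4] w 0.0857
```

Call:
step_arm:
  deltas:
    - {"tx": 50,"ty": -50,"tz": 0,"yaw": -0.17,"fingers": 0}
    - {"tx": 100,"ty": -100,"tz": 0,"yaw": -0.34,"fingers": 0}
    - {"tx": 144,"ty": -143,"tz": 0,"yaw": -0.5,"fingers": 0}
    - {"tx": 188,"ty": -187,"tz": 0,"yaw": -0.67,"fingers": 0}
    - {"tx": 232,"ty": -230,"tz": 0,"yaw": -0.84,"fingers": 0}
    - {"tx": 276,"ty": -274,"tz": 0,"yaw": -1.0,"fingers": 0}
    - {"tx": 320,"ty": -318,"tz": 0,"yaw": -1.17,"fingers": 0}
    - {"tx": 364,"ty": -361,"tz": 0,"yaw": -1.34,"fingers": 0}
    - {"tx": 408,"ty": -405,"tz": 0,"yaw": -1.5,"fingers": 0}
    - {"tx": 452,"ty": -449,"tz": 0,"yaw": -1.67,"fingers": 0}
    - {"tx": 496,"ty": -493,"tz": 0,"yaw": -1.84,"fingers": 0}
    - {"tx": 540,"ty": -536,"tz": 0,"yaw": -2.01,"fingers": 0}

```text
time_s: 1.8
tool_pos: [0.5349, 0.1139, 0.2307]
tcp_rot: [1.069, 2.953, -0.0]
ft_force: [1.1, -1.0, -0.4]
width: -0.0001
gripper_force: 0.0
```

```bash
python3 -c "
from h import *
plan([.568,.204,.07],50)"
```

```text
t 1.8 pos [0.5349 0.1139 0.2307] toolyang 50.19 q7 0.42 d [ 32.5  90.4 160.7] yaw 0.0033 f [ 1.1 -1.  -0.4] w -0.0001
```

Call:
step_arm:
  deltas:
    - {"tx": 16,"ty": 45,"tz": 0,"yaw": 0}
    - {"tx": 32.5,"ty": 90.5,"tz": 0,"yaw": 0}
    - {"tx": 32.5,"ty": 90.5,"tz": 50,"yaw": 0}
    - {"tx": 32.5,"ty": 90.5,"tz": 100,"yaw": 0}
    - {"tx": 32.5,"ty": 90.5,"tz": 140,"yaw": 0}
    - {"tx": 32.5,"ty": 90.5,"tz": 160,"yaw": 0}
    - {"tx": 32.5,"ty": 90.5,"tz": 165,"yaw": 0}
    - {"tx": 32.5,"ty": 90.5,"tz": 165,"yaw": 0}
    - {"tx": 32.5,"ty": 90.5,"tz": 165,"yaw": 0}

```text
validation failed for argument at $.de...
```

```bash
python3 -c "
from h import *
plan([.568,.204,.056],50)
c=cam('side'); save('touch',c['image'][215:330,240:360],5)"
```

```text
t 1.8 pos [0.5349 0.1139 0.2307] toolyang 50.19 q7 0.42 d [ 32.5  90.4 174.7] yaw 0.0033 f [ 1.1 -1.  -0.4] w -0.0001
```

View pics/touch.png

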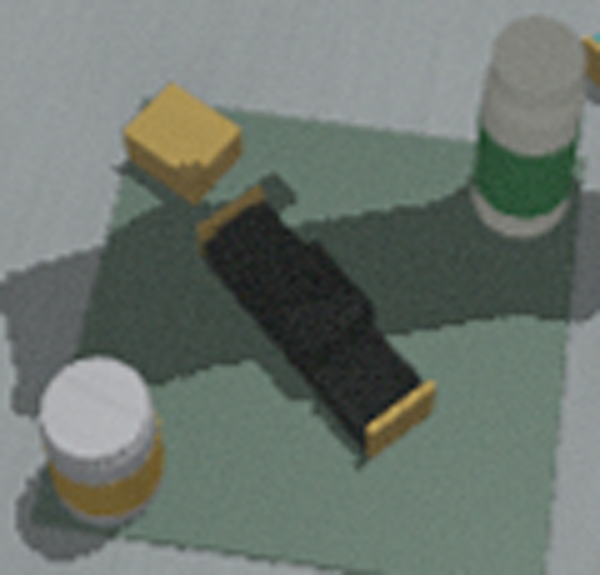

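The move was refused because it left out "fingers", so the arm hasn't moved. The picture shows the untouched insert, with brass plates at (232,220) and (400,418) in the crop, clear of the jar, tin and block. I'll repeat the move with all fields filled in.

Call:
step_arm:
  deltas:
    - {"tx": 16,"ty": 45,"tz": 0,"yaw": 0,"fingers": 0}
    - {"tx": 32.5,"ty": 90.5,"tz": 0,"yaw": 0,"fingers": 0}
    - {"tx": 32.5,"ty": 90.5,"tz": 50,"yaw": 0,"fingers": 0}
    - {"tx": 32.5,"ty": 90.5,"tz": 100,"yaw": 0,"fingers": 0}
    - {"tx": 32.5,"ty": 90.5,"tz": 140,"yaw": 0,"fingers": 0}
    - {"tx": 32.5,"ty": 90.5,"tz": 160,"yaw": 0,"fingers": 0}
    - {"tx": 32.5,"ty": 90.5,"tz": 165,"yaw": 0,"fingers": 0}
    - {"tx": 32.5,"ty": 90.5,"tz": 165,"yaw": 0,"fingers": 0}
    - {"tx": 32.5,"ty": 90.5,"tz": 165,"yaw": 0,"fingers": 0}

```text
time_s: 2.98
tool_pos: [0.5689, 0.203, 0.0671]
tcp_rot: [1.076, 2.949, 0.003]
ft_force: [-0.2, 0.0, -0.7]
width: 0.0002
gripper_force: 0.0
```

```bash
python3 -c "
from h import *
plan([.568,.204,.056],50)"
```

```text
t 2.975 pos [0.5689 0.203  0.0671] toolyang 49.9 q7 0.13 d [ 1.3  0.1 11.1] yaw -0.0018 f [-0.2  0.  -0.7] w 0.0002
```

Call:
step_arm:
  deltas:
    - {"tx": 0,"ty": 0,"tz": 4,"yaw": 0,"fingers": 0}
    - {"tx": 0,"ty": 0,"tz": 6,"yaw": 0,"fingers": 0}
    - {"tx": 0,"ty": 0,"tz": 7,"yaw": 0,"fingers": 0}
    - {"tx": 0,"ty": 0,"tz": 8,"yaw": 0,"fingers": 0}
    - {"tx": 0,"ty": 0,"tz": 8,"yaw": 0,"fingers": 0}

```text
time_s: 3.6
tool_pos: [0.5677, 0.2024, 0.0573]
tcp_rot: [-1.077, -2.951, 0.0]
ft_force: [0.0, 0.1, -0.2]
width: -0.0002
gripper_force: 0.0
```

Call:
step_arm:
  deltas:
    - {"tx": 0,"ty": 0,"tz": 1,"yaw": 0,"fingers": 0}
    - {"tx": 0,"ty": 0,"tz": 2,"yaw": 0,"fingers": 0}
    - {"tx": 0,"ty": 0,"tz": 2,"yaw": 0,"fingers": 0}

```text
time_s: 3.98
tool_pos: [0.5676, 0.2024, 0.0552]
tcp_rot: [-1.077, -2.951, 0.0]
ft_force: [-0.3, 0.8, 0.3]
width: 0.0002
gripper_force: 0.0
```

Call:
step_arm:
  deltas:
    - {"tx": 0,"ty": 0,"tz": 1,"yaw": 0,"fingers": 0}
    - {"tx": 0,"ty": 0,"tz": 2,"yaw": 0,"fingers": 0}
    - {"tx": 0,"ty": 0,"tz": 2.5,"yaw": 0,"fingers": 0}
    - {"tx": 0,"ty": 0,"tz": 2.5,"yaw": 0,"fingers": 0}

```text
time_s: 4.47
tool_pos: [0.5676, 0.2024, 0.0528]
tcp_rot: [-1.077, -2.951, 0.0]
ft_force: [-0.1, -0.2, 0.6]
width: -0.0002
gripper_force: 0.0
```

Call:
step_arm:
  deltas:
    - {"tx": 0,"ty": 0,"tz": 1,"yaw": 0,"fingers": 0}
    - {"tx": 0,"ty": 0,"tz": 2,"yaw": 0,"fingers": 0}
    - {"tx": 0,"ty": 0,"tz": 2,"yaw": 0,"fingers": 0}

```text
time_s: 4.85
tool_pos: [0.5676, 0.2024, 0.0507]
tcp_rot: [-1.077, -2.951, 0.0]
ft_force: [-0.1, -0.6, 0.0]
width: -0.0003
gripper_force: 0.0
```

Call:
step_arm:
  deltas:
    - {"tx": 0,"ty": 0,"tz": 0.5,"yaw": 0,"fingers": 0}
    - {"tx": 0,"ty": 0,"tz": 1,"yaw": 0,"fingers": 0}
    - {"tx": 0,"ty": 0,"tz": 1,"yaw": 0,"fingers": 0}

```text
time_s: 5.22
tool_pos: [0.5677, 0.2024, 0.0498]
tcp_rot: [-1.077, -2.951, 0.0]
ft_force: [-0.7, 0.2, 0.1]
width: 0.0
gripper_force: 0.0
```

Call:
step_arm:
  deltas:
    - {"tx": 0,"ty": 0,"tz": 0.5,"yaw": 0,"fingers": 0}
    - {"tx": 0,"ty": 0,"tz": 1,"yaw": 0,"fingers": 0}
    - {"tx": 0,"ty": 0,"tz": 1,"yaw": 0,"fingers": 0}

```text
time_s: 5.6
tool_pos: [0.5677, 0.2024, 0.0488]
tcp_rot: [1.077, 2.951, -0.0]
ft_force: [0.2, -0.2, 1.0]
width: 0.0002
gripper_force: 0.0
```

Call:
step_arm:
  deltas:
    - {"tx": 0,"ty": 0,"tz": 0.5,"yaw": 0,"fingers": 0}
    - {"tx": 0,"ty": 0,"tz": 1,"yaw": 0,"fingers": 0}
    - {"tx": 0,"ty": 0,"tz": 1,"yaw": 0,"fingers": 0}

```text
time_s: 5.98
tool_pos: [0.5677, 0.2025, 0.0478]
tcp_rot: [-1.077, -2.951, 0.0]
ft_force: [0.0, 0.6, 0.6]
width: 0.0001
gripper_force: 0.0
```

```bash
python3 -c "
from h import *
plan([.568,.204,.056],50)
c=cam('side'); save('touch2',c['image'][215:330,240:360],5)"
```

```text
t 5.975 pos [0.5677 0.2025 0.0478] toolyang 49.91 q7 0.12 d [ 0.7  1.4 -8.2] yaw -0.0016 f [0.  0.6 0.6] w 0.0001
```

View pics/touch2.png

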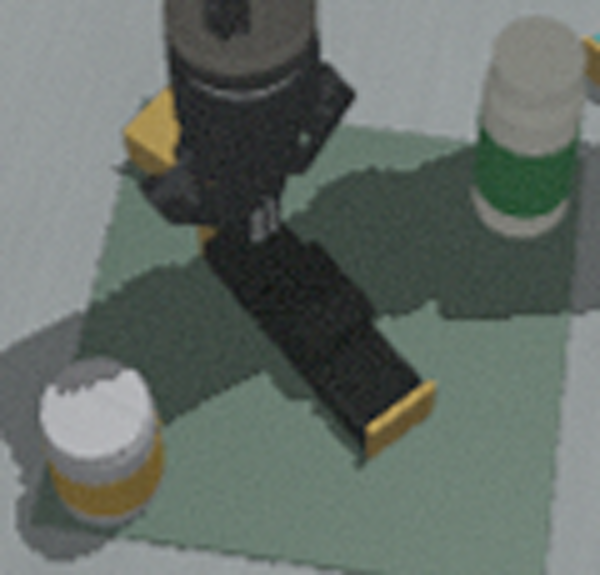

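The picture shows the closed fingertips (262,225 in the crop) over the upper land, inside the insert's outline, with no contact force yet. I'll keep lowering gently.

Call:
step_arm:
  deltas:
    - {"tx": 0,"ty": 0,"tz": 0.5,"yaw": 0,"fingers": 0}
    - {"tx": 0,"ty": 0,"tz": 1.2,"yaw": 0,"fingers": 0}
    - {"tx": 0,"ty": 0,"tz": 1.2,"yaw": 0,"fingers": 0}

```text
time_s: 6.4
tool_pos: [0.5677, 0.2024, 0.0466]
tcp_rot: [-1.077, -2.951, 0.0]
ft_force: [-0.7, 0.0, -0.1]
width: 0.0003
gripper_force: 0.0
```

Call:
step_arm:
  deltas:
    - {"tx": 0,"ty": 0,"tz": 0.5,"yaw": 0,"fingers": 0}
    - {"tx": 0,"ty": 0,"tz": 1.2,"yaw": 0,"fingers": 0}
    - {"tx": 0,"ty": 0,"tz": 1.2,"yaw": 0,"fingers": 0}

```text
time_s: 6.78
tool_pos: [0.5677, 0.2024, 0.0454]
tcp_rot: [-1.077, -2.951, 0.0]
ft_force: [-0.1, 0.2, -0.0]
width: 0.0002
gripper_force: 0.0
```

Call:
step_arm:
  deltas:
    - {"tx": 0,"ty": 0,"tz": 0.6,"yaw": 0,"fingers": 0}
    - {"tx": 0,"ty": 0,"tz": 1.2,"yaw": 0,"fingers": 0}
    - {"tx": 0,"ty": 0,"tz": 1.2,"yaw": 0,"fingers": 0}

```text
time_s: 7.15
tool_pos: [0.5677, 0.2024, 0.0442]
tcp_rot: [-1.077, -2.951, 0.0]
ft_force: [0.4, 0.0, -0.2]
width: 0.0001
gripper_force: 0.0
```

Call:
step_arm:
  deltas:
    - {"tx": 0,"ty": 0,"tz": 0.6,"yaw": 0,"fingers": 0}
    - {"tx": 0,"ty": 0,"tz": 1.2,"yaw": 0,"fingers": 0}
    - {"tx": 0,"ty": 0,"tz": 1.2,"yaw": 0,"fingers": 0}

```text
time_s: 7.52
tool_pos: [0.5676, 0.2024, 0.043]
tcp_rot: [-1.077, -2.951, 0.0]
ft_force: [-0.3, 0.4, 0.0]
width: -0.0
gripper_force: 0.0
```

```bash
python3 -c "
from h import *
o=bot.get_obs(); c=cam('side'); t=cam('top')
P=o['tool_pos']; 
for d in (0,.025): print(proj(c,P-[0,0,d]),proj(t,P-[0,0,d]))
save('touch3',c['image'][240:300,260:330],8)"
```

```text
[[290.65701164 260.27570138]] [[247.60426124 193.38622405]]
[[290.97021546 264.68702731]] [[249.53995711 195.3867443 ]]
```

View pics/touch3.png

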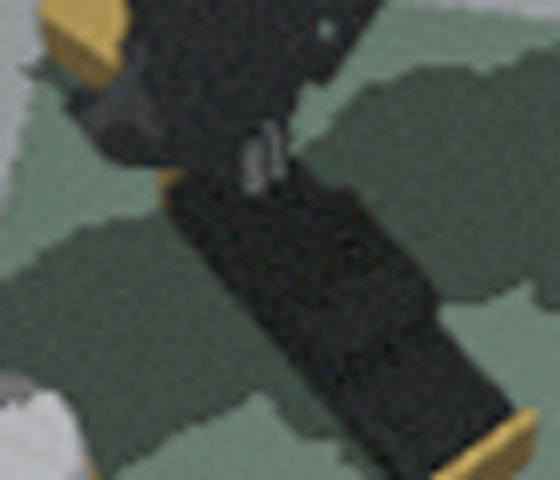

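The tip appears at crop (258,193), where the calibration predicts (248,198). There is still no contact, so I'll continue.

Call:
step_arm:
  deltas:
    - {"tx": 0,"ty": 0,"tz": 0.7,"yaw": 0,"fingers": 0}
    - {"tx": 0,"ty": 0,"tz": 1.4,"yaw": 0,"fingers": 0}
    - {"tx": 0,"ty": 0,"tz": 1.4,"yaw": 0,"fingers": 0}

```text
time_s: 8.0
tool_pos: [0.5676, 0.2024, 0.0416]
tcp_rot: [-1.077, -2.951, 0.0]
ft_force: [0.3, 0.4, -0.3]
width: -0.0005
gripper_force: 0.0
```

Call:
step_arm:
  deltas:
    - {"tx": 0,"ty": 0,"tz": 0.7,"yaw": 0,"fingers": 0}
    - {"tx": 0,"ty": 0,"tz": 1.4,"yaw": 0,"fingers": 0}
    - {"tx": 0,"ty": 0,"tz": 1.4,"yaw": 0,"fingers": 0}

```text
time_s: 8.38
tool_pos: [0.5676, 0.2024, 0.0402]
tcp_rot: [-1.077, -2.951, 0.0]
ft_force: [-0.0, -0.1, 0.5]
width: 0.0001
gripper_force: 0.0
```

```bash
python3 -c "
from h import *
o=bot.get_obs(); P=o['tool_pos']; print(o['ft_force'],o['effort'].round(2),P)
out=[]
for n,(y,x) in (('side',(235,260)),('top',(165,210))):
    c=cam(n); im=cv2.resize(c['image'][y:y+60,x:x+50],None,fx=8,fy=8,interpolation=cv2.INTER_CUBIC)
    im=(255*(im/255.)**.45).astype(np.uint8)
    a=np.radians(140); ax=np.array([np.cos(a),np.sin(a)]);pr=np.array([-ax[1],ax[0]])
    for s,w,z,col in ((79,22,.038,(255,0,0)),(28,23,.048,(0,255,0))):
        q=[np.r_[np.array([.529,.237])+(i*s*ax+j*w*pr)/1000,z] for i,j in ((1,1),(1,-1),(-1,-1),(-1,1))]
        cv2.polylines(im,[((proj(c,q)-[x,y]+.5)*8).astype(int)],True,col,1)
    for d in (0,.025): cv2.circle(im,tuple(((proj(c,P-[0,0,d])[0]-[x,y]+.5)*8).astype(int).tolist()),3,(255,255,0),-1)
    out.append(im)
save('cmp',np.hstack(out))"
```

```text
[-0.01094512 -0.05197461  0.52006369] [-1.000e-02 -4.715e+01 -7.290e+00 -1.915e+01  1.000e-02 -0.000e+00
 -0.000e+00] [0.56764487 0.20242212 0.0401767 ]
```

View pics/cmp.png

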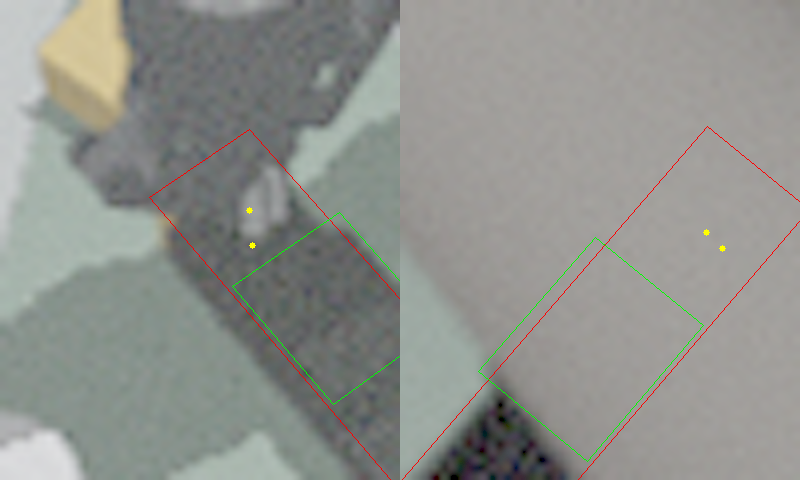

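The overlay shows the tips over the land with their ends about 2 px higher than predicted, so the effective nose is shorter than nominal. I'll continue down to contact and then compare both lands.

Call:
step_arm:
  deltas:
    - {"tx": 0,"ty": 0,"tz": 0.7,"yaw": 0,"fingers": 0}
    - {"tx": 0,"ty": 0,"tz": 1.4,"yaw": 0,"fingers": 0}
    - {"tx": 0,"ty": 0,"tz": 1.4,"yaw": 0,"fingers": 0}

```text
time_s: 8.85
tool_pos: [0.5676, 0.2024, 0.0388]
tcp_rot: [-1.077, -2.951, 0.0]
ft_force: [0.5, 0.5, -0.3]
width: -0.0
gripper_force: 0.0
```

Call:
step_arm:
  deltas:
    - {"tx": 0,"ty": 0,"tz": 0.7,"yaw": 0,"fingers": 0}
    - {"tx": 0,"ty": 0,"tz": 1.4,"yaw": 0,"fingers": 0}
    - {"tx": 0,"ty": 0,"tz": 1.4,"yaw": 0,"fingers": 0}

```text
time_s: 9.22
tool_pos: [0.5677, 0.2024, 0.0374]
tcp_rot: [-1.077, -2.951, 0.0]
ft_force: [-0.4, -0.1, -0.6]
width: -0.0
gripper_force: 0.0
```

Call:
step_arm:
  deltas:
    - {"tx": 0,"ty": 0,"tz": 0.7,"yaw": 0,"fingers": 0}
    - {"tx": 0,"ty": 0,"tz": 1.4,"yaw": 0,"fingers": 0}
    - {"tx": 0,"ty": 0,"tz": 1.4,"yaw": 0,"fingers": 0}

```text
time_s: 9.6
tool_pos: [0.5676, 0.2024, 0.036]
tcp_rot: [-1.077, -2.951, 0.0]
ft_force: [1.0, -0.7, -0.5]
width: 0.0001
gripper_force: 0.0
```

Call:
step_arm:
  deltas:
    - {"tx": 0,"ty": 0,"tz": 0.7,"yaw": 0,"fingers": 0}
    - {"tx": 0,"ty": 0,"tz": 1.4,"yaw": 0,"fingers": 0}
    - {"tx": 0,"ty": 0,"tz": 1.4,"yaw": 0,"fingers": 0}

```text
time_s: 9.98
tool_pos: [0.5677, 0.2024, 0.0346]
tcp_rot: [-1.077, -2.951, 0.0]
ft_force: [0.5, 0.4, -0.9]
width: -0.0002
gripper_force: 0.0
```

```bash
python3 -c "
from h import *
o=bot.get_obs(); P=o['tool_pos'];
out=[]
c=cam('side'); t=cam('top'); y,x=170,250
im=cv2.resize(c['image'][y:y+130,x:x+90],None,fx=4.4,fy=4.4,interpolation=cv2.INTER_CUBIC)
im=(255*(im/255.)**.4).astype(np.uint8)
y,x=150,200
im2=cv2.resize(t['image'][y:y+130,x:x+90],None,fx=4.4,fy=4.4,interpolation=cv2.INTER_CUBIC)
im2=(255*(im2/255.)**.4).astype(np.uint8)
save('hand',np.hstack([im,im2])); print(P, proj(c,[P+[0,0,d] for d in (-.025,0,.048,.1)]),proj(t,[P+[0,0,d] for d in (-.025,0,.048,.1)]))"
```

```text
[0.56765271 0.20243854 0.03462577] [[291.06954016 266.12896219]
 [290.76002763 261.76984593]
 [290.13319313 252.94658932]
 [289.40103181 242.64916827]] [[250.15940706 196.0303497 ]
 [248.25655156 194.06389143]
 [244.31179017 189.98696619]
 [239.54356456 185.05842779]]
```

View pics/hand.png

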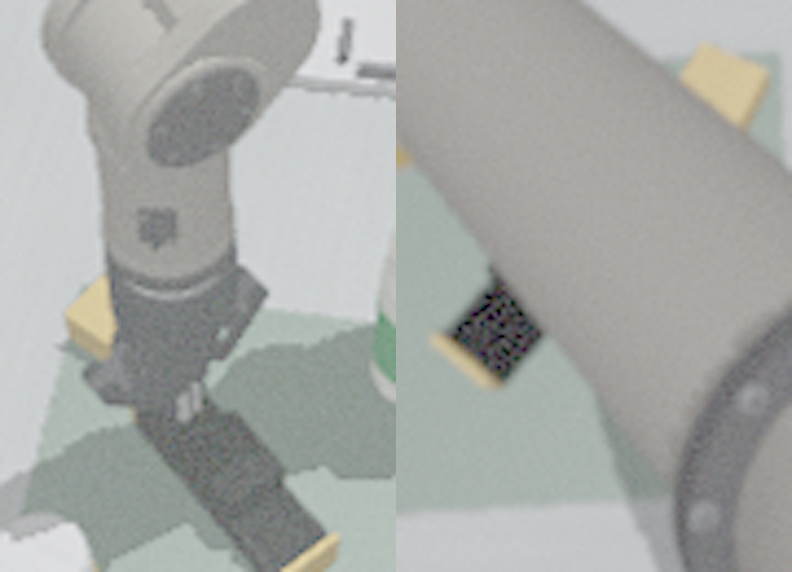

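The hand picture shows the pads at left-panel (190,400), over the land just behind the middle block, which may hide the tips. There is still no force, so I'll keep going carefully.

Call:
step_arm:
  deltas:
    - {"tx": 0,"ty": 0,"tz": 0.8,"yaw": 0,"fingers": 0}
    - {"tx": 0,"ty": 0,"tz": 1.6,"yaw": 0,"fingers": 0}
    - {"tx": 0,"ty": 0,"tz": 1.6,"yaw": 0,"fingers": 0}

```text
time_s: 10.45
tool_pos: [0.5676, 0.2024, 0.033]
tcp_rot: [-1.077, -2.951, 0.0]
ft_force: [0.1, 0.3, -0.5]
width: 0.0003
gripper_force: 0.0
```

Call:
step_arm:
  deltas:
    - {"tx": 0,"ty": 0,"tz": 0.8,"yaw": 0,"fingers": 0}
    - {"tx": 0,"ty": 0,"tz": 1.6,"yaw": 0,"fingers": 0}
    - {"tx": 0,"ty": 0,"tz": 1.6,"yaw": 0,"fingers": 0}

```text
time_s: 10.82
tool_pos: [0.5676, 0.2024, 0.0314]
tcp_rot: [-1.077, -2.951, 0.0]
ft_force: [-0.3, 0.6, -0.3]
width: -0.0004
gripper_force: 0.0
```

Call:
step_arm:
  deltas:
    - {"tx": 0,"ty": 0,"tz": 0.8,"yaw": 0,"fingers": 0}
    - {"tx": 0,"ty": 0,"tz": 1.6,"yaw": 0,"fingers": 0}
    - {"tx": 0,"ty": 0,"tz": 1.6,"yaw": 0,"fingers": 0}

```text
time_s: 11.2
tool_pos: [0.5678, 0.2025, 0.0312]
tcp_rot: [1.077, 2.951, -0.001]
ft_force: [-2.5, -1.1, 8.9]
width: 0.0001
gripper_force: 4.5
```

Contact came at TCP z = 0.0313. I'll lift over the block and feel the other land for comparison.

Call:
step_arm:
  deltas:
    - {"tx": 0,"ty": 0,"tz": -35,"yaw": 0,"fingers": 0}
    - {"tx": 25,"ty": 0,"tz": -38,"yaw": 0,"fingers": 0}
    - {"tx": 65,"ty": 0,"tz": -38,"yaw": 0,"fingers": 0}
    - {"tx": 100,"ty": 0,"tz": -38,"yaw": 0,"fingers": 0}
    - {"tx": 100,"ty": 0,"tz": -25,"yaw": 0,"fingers": 0}
    - {"tx": 100,"ty": 0,"tz": -13,"yaw": 0,"fingers": 0}
    - {"tx": 100,"ty": 0,"tz": -11,"yaw": 0,"fingers": 0}
    - {"tx": 100,"ty": 0,"tz": -11,"yaw": 0,"fingers": 0}

```text
time_s: 12.2
tool_pos: [0.4916, 0.2661, 0.0403]
tcp_rot: [-1.079, -2.95, 0.001]
ft_force: [-0.1, -0.1, 0.1]
width: 0.0001
gripper_force: 0.0
```

Call:
step_arm:
  deltas:
    - {"tx": 0,"ty": 0,"tz": 1,"yaw": 0,"fingers": 0}
    - {"tx": 0,"ty": 0,"tz": 2,"yaw": 0,"fingers": 0}
    - {"tx": 0,"ty": 0,"tz": 2,"yaw": 0,"fingers": 0}

```text
time_s: 12.58
tool_pos: [0.4913, 0.2668, 0.039]
tcp_rot: [1.077, 2.951, 0.0]
ft_force: [0.3, -0.4, 0.2]
width: 0.0001
gripper_force: 0.0
```

Call:
step_arm:
  deltas:
    - {"tx": 0,"ty": 0,"tz": 1,"yaw": 0,"fingers": 0}
    - {"tx": 0,"ty": 0,"tz": 2,"yaw": 0,"fingers": 0}
    - {"tx": 0,"ty": 0,"tz": 2,"yaw": 0,"fingers": 0}

```text
time_s: 12.95
tool_pos: [0.4911, 0.2668, 0.0368]
tcp_rot: [-1.077, -2.951, 0.0]
ft_force: [0.2, -0.2, -0.0]
width: -0.0002
gripper_force: 0.0
```

Call:
step_arm:
  deltas:
    - {"tx": 0,"ty": 0,"tz": 1,"yaw": 0,"fingers": 0}
    - {"tx": 0,"ty": 0,"tz": 2,"yaw": 0,"fingers": 0}
    - {"tx": 0,"ty": 0,"tz": 2,"yaw": 0,"fingers": 0}

```text
time_s: 13.32
tool_pos: [0.4911, 0.2668, 0.0347]
tcp_rot: [-1.077, -2.951, 0.0]
ft_force: [0.8, -0.3, -0.0]
width: -0.0002
gripper_force: 0.0
```

Call:
step_arm:
  deltas:
    - {"tx": 0,"ty": 0,"tz": 1.5,"yaw": 0,"fingers": 0}
    - {"tx": 0,"ty": 0,"tz": 2.5,"yaw": 0,"fingers": 0}
    - {"tx": 0,"ty": 0,"tz": 2.5,"yaw": 0,"fingers": 0}

```text
time_s: 13.7
tool_pos: [0.4911, 0.2668, 0.0322]
tcp_rot: [-1.077, -2.951, 0.0]
ft_force: [0.0, -0.6, 0.3]
width: 0.0002
gripper_force: 0.0
```

Call:
step_arm:
  deltas:
    - {"tx": 0,"ty": 0,"tz": 1.5,"yaw": 0,"fingers": 0}
    - {"tx": 0,"ty": 0,"tz": 2.5,"yaw": 0,"fingers": 0}
    - {"tx": 0,"ty": 0,"tz": 2.5,"yaw": 0,"fingers": 0}

```text
time_s: 14.08
tool_pos: [0.4911, 0.2668, 0.0297]
tcp_rot: [-1.077, -2.951, 0.0]
ft_force: [-0.0, 0.0, 0.0]
width: -0.0001
gripper_force: 0.0
```

Call:
step_arm:
  deltas:
    - {"tx": 0,"ty": 0,"tz": 1.5,"yaw": 0,"fingers": 0}
    - {"tx": 0,"ty": 0,"tz": 2.5,"yaw": 0,"fingers": 0}
    - {"tx": 0,"ty": 0,"tz": 2.5,"yaw": 0,"fingers": 0}

```text
time_s: 14.45
tool_pos: [0.4911, 0.2668, 0.0273]
tcp_rot: [-1.077, -2.951, 0.0]
ft_force: [-0.2, -0.8, -1.0]
width: -0.0001
gripper_force: 0.0
```

Call:
step_arm:
  deltas:
    - {"tx": 0,"ty": 0,"tz": 1.5,"yaw": 0,"fingers": 0}
    - {"tx": 0,"ty": 0,"tz": 2.5,"yaw": 0,"fingers": 0}
    - {"tx": 0,"ty": 0,"tz": 2.5,"yaw": 0,"fingers": 0}

```text
time_s: 14.82
tool_pos: [0.4912, 0.2668, 0.0252]
tcp_rot: [1.077, 2.951, -0.001]
ft_force: [-1.3, -0.9, 4.1]
width: -0.0
gripper_force: 2.2
```

Q (far end, toward +x) touched at 0.0313 and P (near end, toward +y) at 0.0253, a 6 mm difference. So P is the low land and the insert has to be turned end for end. It also shows the shut fingertip sits about level with the reported z, which I'll use for heights. Now to grasp the middle block.

Call:
step_arm:
  deltas:
    - {"tx": 0,"ty": 0,"tz": -45,"yaw": 0,"fingers": 0}
    - {"tx": 0,"ty": 0,"tz": -60,"yaw": 0,"fingers": 1}
    - {"tx": -24,"ty": 0.7,"tz": -60,"yaw": 0,"fingers": 1}
    - {"tx": -48,"ty": 1.5,"tz": -60,"yaw": 0,"fingers": 1}
    - {"tx": -48,"ty": 1.5,"tz": -60,"yaw": 0,"fingers": 1}
    - {"tx": -48,"ty": 1.5,"tz": -60,"yaw": 0,"fingers": 1}
    - {"tx": -48,"ty": 1.5,"tz": -60,"yaw": 0,"fingers": 1}

```text
time_s: 15.7
tool_pos: [0.5277, 0.2382, 0.0847]
tcp_rot: [-1.073, -2.952, 0.0]
ft_force: [-0.5, 0.6, -0.4]
width: 0.0854
gripper_force: 0.0
```

```bash
python3 -c "
from h import *
plan([.529,.237,.010],50)"
```

```text
t 15.7 pos [0.5277 0.2382 0.0847] toolyang 50.03 q7 0.06 d [-1.8 -0.1 74.7] yaw 0.0005 f [-0.5  0.6 -0.4] w 0.0854
```

Call:
step_arm:
  deltas:
    - {"tx": -1.5,"ty": 0,"tz": 30,"yaw": 0,"fingers": 1}
    - {"tx": -1.5,"ty": 0,"tz": 50,"yaw": 0,"fingers": 1}
    - {"tx": -1.5,"ty": 0,"tz": 65,"yaw": 0,"fingers": 1}
    - {"tx": -1.5,"ty": 0,"tz": 71,"yaw": 0,"fingers": 1}
    - {"tx": -1.5,"ty": 0,"tz": 74,"yaw": 0,"fingers": 1}
    - {"tx": -1.5,"ty": 0,"tz": 74,"yaw": 0,"fingers": 1}

```text
time_s: 16.45
tool_pos: [0.5303, 0.2363, 0.0112]
tcp_rot: [1.077, 2.951, 0.001]
ft_force: [-0.7, 0.3, -0.2]
width: 0.0852
gripper_force: 0.0
```

Call:
step_arm:
  deltas:
    - {"tx": 0,"ty": 0,"tz": 0,"yaw": 0,"fingers": 0.4}
    - {"tx": 0,"ty": 0,"tz": 0,"yaw": 0,"fingers": 0.4}
    - {"tx": 0,"ty": 0,"tz": 0,"yaw": 0,"fingers": 0.4}
    - {"tx": 0,"ty": 0,"tz": 0,"yaw": 0,"fingers": 0.4}
    - {"tx": 0,"ty": 0,"tz": 0,"yaw": 0,"fingers": 0.4}
  force: 50

```text
time_s: 17.08
tool_pos: [0.5303, 0.2361, 0.0114]
tcp_rot: [1.077, 2.951, -0.0]
ft_force: [-0.8, -1.5, 6.7]
width: 0.0452
gripper_force: 53.9
```

Call:
step_arm:
  deltas:
    - {"tx": 0,"ty": 0,"tz": -5,"yaw": 0,"fingers": 0.4}
    - {"tx": 0,"ty": 0,"tz": -20,"yaw": 0,"fingers": 0.4}
    - {"tx": 0,"ty": 0,"tz": -55,"yaw": 0,"fingers": 0.4}
    - {"tx": 0,"ty": 0,"tz": -95,"yaw": 0,"fingers": 0.4}
    - {"tx": 0,"ty": 0,"tz": -135,"yaw": 0,"fingers": 0.4}
    - {"tx": 0,"ty": 0,"tz": -170,"yaw": 0,"fingers": 0.4}
    - {"tx": 0,"ty": 0,"tz": -175,"yaw": 0,"fingers": 0.4}

```text
time_s: 17.95
tool_pos: [0.5312, 0.2373, 0.1886]
tcp_rot: [1.075, 2.948, 0.006]
ft_force: [0.0, 0.3, -5.8]
width: 0.0453
gripper_force: 53.0
```

```bash
python3 -c "
from h import *
plan([.493,-.1985,.19],3.3-180)"
```

```text
t 17.95 pos [0.5312 0.2373 0.1886] toolyang 49.93 q7 0.14 d [-251.3 -358.1   -2.5] yaw 3.9554 f [ 0.   0.3 -5.8] w 0.0453
```

Call:
step_arm:
  deltas:
    - {"tx": -6,"ty": -8,"tz": 0,"yaw": 0.15,"fingers": 0.4}
    - {"tx": -18,"ty": -25,"tz": 0,"yaw": 0.33,"fingers": 0.4}
    - {"tx": -30,"ty": -43,"tz": 0,"yaw": 0.51,"fingers": 0.4}
    - {"tx": -42,"ty": -60,"tz": 0,"yaw": 0.69,"fingers": 0.4}
    - {"tx": -54,"ty": -77,"tz": 0,"yaw": 0.87,"fingers": 0.4}
    - {"tx": -66,"ty": -94,"tz": 0,"yaw": 1.05,"fingers": 0.4}
    - {"tx": -78,"ty": -111,"tz": 0,"yaw": 1.23,"fingers": 0.4}
    - {"tx": -90,"ty": -128,"tz": 0,"yaw": 1.41,"fingers": 0.4}
    - {"tx": -102,"ty": -145,"tz": 0,"yaw": 1.59,"fingers": 0.4}
    - {"tx": -114,"ty": -162,"tz": 0,"yaw": 1.77,"fingers": 0.4}
    - {"tx": -126,"ty": -179,"tz": 0,"yaw": 1.95,"fingers": 0.4}
    - {"tx": -138,"ty": -196,"tz": 0,"yaw": 2.13,"fingers": 0.4}

```text
time_s: 19.45
tool_pos: [0.5077, -0.0033, 0.1839]
tcp_rot: [-3.104, -0.479, 0.006]
ft_force: [-0.5, -0.1, -5.7]
width: 0.0455
gripper_force: 53.0
```

```bash
python3 -c "
from h import *
plan([.493,-.1985,.19],3.3-180); print(bot.get_obs()['q'])"
```

```text
t 19.45 pos [ 0.5077 -0.0033  0.1839] toolyang -72.44 q7 -1.4 d [-72.9 181.7  -6. ] yaw 1.8196 f [-0.5 -0.1 -5.7] w 0.0455
[ 0.16271733  0.19909329 -0.27289753  1.91849879  0.06175564  1.03576373
 -1.4011142 ]
```

Call:
step_arm:
  deltas:
    - {"tx": -8,"ty": 20,"tz": 0,"yaw": 0.18,"fingers": 0.4}
    - {"tx": -15,"ty": 38,"tz": 0,"yaw": 0.36,"fingers": 0.4}
    - {"tx": -23,"ty": 56,"tz": 0,"yaw": 0.54,"fingers": 0.4}
    - {"tx": -30,"ty": 75,"tz": 0,"yaw": 0.72,"fingers": 0.4}
    - {"tx": -38,"ty": 94,"tz": 0,"yaw": 0.9,"fingers": 0.4}
    - {"tx": -45,"ty": 112,"tz": 0,"yaw": 1.08,"fingers": 0.4}
    - {"tx": -53,"ty": 131,"tz": 0,"yaw": 1.26,"fingers": 0.4}
    - {"tx": -60,"ty": 150,"tz": 0,"yaw": 1.44,"fingers": 0.4}
    - {"tx": -67,"ty": 168,"tz": 0,"yaw": 1.62,"fingers": 0.4}
    - {"tx": -73,"ty": 182,"tz": 0,"yaw": 1.8,"fingers": 0.4}
    - {"tx": -73,"ty": 182,"tz": 0,"yaw": 1.82,"fingers": 0.4}
    - {"tx": -73,"ty": 182,"tz": 0,"yaw": 1.82,"fingers": 0.4}

```text
time_s: 20.95
tool_pos: [0.4953, -0.1968, 0.1848]
tcp_rot: [2.293, -2.147, -0.004]
ft_force: [0.6, 0.6, -5.6]
width: 0.0454
gripper_force: 53.0
```

```bash
python3 -c "
from h import *
plan([.493,-.1985,.12],3.3-180); print(bot.get_obs()['q'])"
```

```text
t 20.95 pos [ 0.4953 -0.1968  0.1848] toolyang -176.21 q7 -2.76 d [ 1.6  2.2 64.8] yaw 0.0085 f [ 0.6  0.6 -5.6] w 0.0454
[ 0.23413532  0.23319077  0.0750917   1.87073585 -0.0209201   1.04054671
 -2.75769789]
```

Call:
step_arm:
  deltas:
    - {"tx": 1,"ty": 1,"tz": 40,"yaw": 0.005,"fingers": 0.4}
    - {"tx": 1.6,"ty": 2.2,"tz": 80,"yaw": 0.0085,"fingers": 0.4}
    - {"tx": 1.6,"ty": 2.2,"tz": 106,"yaw": 0.0085,"fingers": 0.4}
    - {"tx": 1.6,"ty": 2.2,"tz": 110,"yaw": 0.0085,"fingers": 0.4}
    - {"tx": 1.6,"ty": 2.2,"tz": 110,"yaw": 0.0085,"fingers": 0.4}

```text
time_s: 21.58
tool_pos: [0.4945, -0.1995, 0.0765]
tcp_rot: [-2.282, 2.158, -0.001]
ft_force: [0.5, -0.2, -5.3]
width: 0.0455
gripper_force: 53.3
```

```bash
cat > m3.py <<'E'
from h import *
plan([.493,-.1985,.0214],3.3-180)
b=bot.get_obs()['tool_pos'][2]-.0074
S=6; out=[]
for n,(x0,x1,y0,y1) in (('side',(295,365,110,190)),('top',(355,450,160,250))):
    c=cam(n); im=cv2.resize(c['image'],None,fx=S,fy=S,interpolation=cv2.INTER_CUBIC); hsv=cv2.cvtColor(im,cv2.COLOR_RGB2HSV)
    m=cv2.inRange(hsv,(10,90,60),(30,255,255)); mm=np.zeros_like(m); mm[S*y0:S*y1,S*x0:S*x1]=m[S*y0:S*y1,S*x0:S*x1]
    k,l,s,ce=cv2.connectedComponentsWithStats(mm)
    for i in range(1,k):
        if s[i,4]>10*36:
            r=cv2.minAreaRect(np.argwhere(l==i)[:,::-1].astype(np.float32)); f=lambda p: onz(c,(p[0]+.5)/S-.5,(p[1]+.5)/S-.5,b+.034)[:2]
            print(n,s[i,4]//36,((ce[i]+.5)/S).round(1),f(ce[i]).round(4),[f(p).round(4).tolist() for p in cv2.boxPoints(r)])
    q=cv2.resize(c['image'][y0:y1,x0:x1],(395,int(395*(y1-y0)/(x1-x0))),interpolation=cv2.INTER_CUBIC); q=(255*(q/255.)**.6).astype(np.uint8)
    out.append(np.vstack([q,np.zeros((500-len(q),395,3),np.uint8)]))
save('bed1',np.hstack(out))
E
python3 m3.py
```

```text
t 21.575 pos [ 0.4945 -0.1995  0.0765] toolyang -176.79 q7 -2.75 d [-1.1  1.5 55.1] yaw -0.0016 f [ 0.5 -0.2 -5.3] w 0.0455
side 142 [311.1 156. ] [ 0.582  -0.1521] [[0.6046, -0.1302], [0.6037, -0.1846], [0.5589, -0.1743], [0.561, -0.1206]]
side 99 [337.9 169.8] [ 0.4879 -0.1097] [[0.5067, -0.0905], [0.5103, -0.1257], [0.4692, -0.1291], [0.4663, -0.0939]]
side 44 [311.3 176.6] [ 0.5638 -0.0646] [[0.5864, -0.0544], [0.5891, -0.0954], [0.5469, -0.093], [0.5451, -0.0523]]
top 378 [387.2 181.4] [ 0.5788 -0.1466] [[0.5469, -0.1156], [0.6082, -0.121], [0.6048, -0.1747], [0.5436, -0.1687]]
top 69 [379.6 217.5] [ 0.4908 -0.1242] [[0.5114, -0.1159], [0.5131, -0.1278], [0.4714, -0.1326], [0.4697, -0.1208]]
```

View pics/bed1.png

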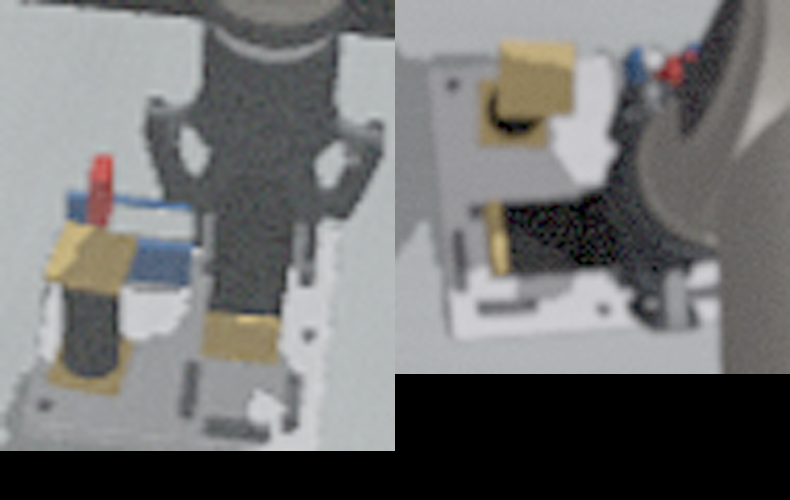

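The picture shows the insert's +y plate in the side panel at (242,335) above its end stop, and in the top panel at (497,238). It sits about 3 mm too far toward -y, so I'll correct that and lower it slowly.

Call:
step_arm:
  deltas:
    - {"tx": -3,"ty": 1,"tz": 0,"yaw": 0,"fingers": 0.4}
    - {"tx": -3,"ty": 1,"tz": 20,"yaw": 0,"fingers": 0.4}
    - {"tx": -3,"ty": 1,"tz": 34,"yaw": 0,"fingers": 0.4}
    - {"tx": -3,"ty": 1,"tz": 38,"yaw": 0,"fingers": 0.4}
    - {"tx": -3,"ty": 1,"tz": 41,"yaw": 0,"fingers": 0.4}
    - {"tx": -3,"ty": 1,"tz": 44,"yaw": 0,"fingers": 0.4}
    - {"tx": -3,"ty": 1,"tz": 46,"yaw": 0,"fingers": 0.4}
    - {"tx": -3,"ty": 1,"tz": 48,"yaw": 0,"fingers": 0.4}
    - {"tx": -3,"ty": 1,"tz": 48,"yaw": 0,"fingers": 0.4}

```text
time_s: 22.8
tool_pos: [0.4924, -0.1971, 0.0278]
tcp_rot: [2.281, -2.16, -0.0]
ft_force: [0.5, -0.8, -4.4]
width: 0.0454
gripper_force: 53.3
```

```bash
python3 -c "
from h import *
plan([.4933,-.1965,.0214],3.3-180)"
```

```text
t 22.8 pos [ 0.4924 -0.1971  0.0278] toolyang -176.9 q7 -2.75 d [-0.5 -0.9  6.4] yaw -0.0035 f [ 0.5 -0.8 -4.4] w 0.0454
```

Call:
step_arm:
  deltas:
    - {"tx": 0,"ty": -0.5,"tz": 2,"yaw": 0,"fingers": 0.4}
    - {"tx": 0,"ty": -0.5,"tz": 4,"yaw": 0,"fingers": 0.4}
    - {"tx": 0,"ty": -0.5,"tz": 5,"yaw": 0,"fingers": 0.4}
    - {"tx": 0,"ty": -0.5,"tz": 5,"yaw": 0,"fingers": 0.4}

```text
time_s: 23.3
tool_pos: [0.4929, -0.1971, 0.0228]
tcp_rot: [2.281, -2.16, -0.0]
ft_force: [1.3, -0.0, -5.7]
width: 0.0455
gripper_force: 53.3
```

Call:
step_arm:
  deltas:
    - {"tx": 0,"ty": 0,"tz": 0.7,"yaw": 0,"fingers": 0.4}
    - {"tx": 0,"ty": 0,"tz": 1.4,"yaw": 0,"fingers": 0.4}
    - {"tx": 0,"ty": 0,"tz": 1.4,"yaw": 0,"fingers": 0.4}

```text
time_s: 23.68
tool_pos: [0.493, -0.197, 0.0215]
tcp_rot: [2.281, -2.16, -0.0]
ft_force: [0.1, 0.7, -5.6]
width: 0.0452
gripper_force: 53.3
```

Call:
step_arm:
  deltas:
    - {"tx": 0,"ty": 0,"tz": 0.5,"yaw": 0,"fingers": 0.4}
    - {"tx": 0,"ty": 0,"tz": 1,"yaw": 0,"fingers": 0.4}
    - {"tx": 0,"ty": 0,"tz": 1,"yaw": 0,"fingers": 0.4}

```text
time_s: 24.05
tool_pos: [0.493, -0.1971, 0.0214]
tcp_rot: [-2.281, 2.161, 0.0]
ft_force: [-2.6, 1.6, 5.1]
width: 0.0453
gripper_force: 54.6
```

Call:
step_arm:
  deltas:
    - {"tx": 0,"ty": 0,"tz": 0.5,"yaw": 0,"fingers": 0.4}
    - {"tx": 0,"ty": 0,"tz": 0.5,"yaw": 0,"fingers": 0.4}

```text
time_s: 24.3
tool_pos: [0.493, -0.1971, 0.0213]
tcp_rot: [-2.281, 2.161, 0.0]
ft_force: [-5.9, 1.3, 10.2]
width: 0.0453
gripper_force: 55.3
```

Call:
step_arm:
  deltas:
    - {"tx": 0,"ty": 0,"tz": -0.6,"yaw": 0,"fingers": 0.8}
    - {"tx": 0,"ty": 0,"tz": -0.6,"yaw": 0,"fingers": 0.8}
    - {"tx": 0,"ty": 0,"tz": -0.6,"yaw": 0,"fingers": 0.8}
    - {"tx": 0,"ty": 0,"tz": -25,"yaw": 0,"fingers": 0.8}
    - {"tx": 0,"ty": 0,"tz": -75,"yaw": 0,"fingers": 0.8}
    - {"tx": 0,"ty": 0,"tz": -130,"yaw": 0,"fingers": 0.8}
    - {"tx": 0,"ty": 0,"tz": -130,"yaw": 0,"fingers": 0.8}

```text
time_s: 25.18
tool_pos: [0.4966, -0.1984, 0.1547]
tcp_rot: [-2.277, 2.158, -0.015]
ft_force: [-0.2, 0.3, 0.3]
width: 0.0682
gripper_force: 0.0
```

Run:
```python
from h import *
plan([.598,-.2435,.15],3.3-180)
a=np.radians(3.3); R=np.array([[np.cos(a),-np.sin(a)],[np.sin(a),np.cos(a)]])
c=cam('side'); S=6
im=cv2.resize(c['image'],None,fx=S,fy=S,interpolation=cv2.INTER_CUBIC); hsv=cv2.cvtColor(im,cv2.COLOR_RGB2HSV)
for nm,m,z in (('brass',cv2.inRange(hsv,(10,90,60),(30,255,255)),.048),('red',cv2.inRange(hsv,(0,150,60),(8,255,255))|cv2.inRange(hsv,(172,150,60),(180,255,255)),.089)):
    mm=np.zeros_like(m); mm[S*110:S*195,S*295:S*365]=m[S*110:S*195,S*295:S*365]
    k,l,s,ce=cv2.connectedComponentsWithStats(mm)
    for i in range(1,k):
        if s[i,4]>6*36:
            f=lambda p: R.T@(onz(c,(p[0]+.5)/S-.5,(p[1]+.5)/S-.5,z)[:2]-[.4933,-.199])
            print(nm,s[i,4]//36,f(ce[i]).round(4),[f(p).round(4).tolist() for p in cv2.boxPoints(cv2.minAreaRect(np.argwhere(l==i)[:,::-1].astype(np.float32)))])
im=cv2.resize(c['image'][105:205,290:370],None,fx=5.5,fy=5.5,interpolation=cv2.INTER_CUBIC)
np.save('last.npy',im)
```

```text
t 25.175 pos [ 0.4966 -0.1984  0.1547] toolyang -176.91 q7 -2.76 d [ 50.5 -98.8   5.8] yaw -0.0037 f [-0.2  0.3  0.3] w 0.0682
brass 36 [-0.0019 -0.067 ] [[0.0177, -0.058], [0.0181, -0.0762], [-0.0219, -0.0758], [-0.022, -0.0577]]
brass 138 [ 0.0983 -0.0128] [[0.1225, 0.0101], [0.1196, -0.0467], [0.0731, -0.0352], [0.0771, 0.0208]]
brass 44 [0.0847 0.0809] [[0.109, 0.0927], [0.111, 0.0485], [0.0661, 0.0506], [0.065, 0.0946]]
brass 77 [-0.0004  0.0878] [[0.0198, 0.1033], [0.0213, 0.0748], [-0.0212, 0.0731], [-0.022, 0.1015]]
red 30 [ 0.0947 -0.0327] [[0.0972, -0.0007], [0.1038, -0.0582], [0.0925, -0.0592], [0.0863, -0.0018]]
```

The insert is seated and centred, with its plates at bed x about 0 (inner edge of the +y plate at bed y of about 0.0748, expected 0.074). Next I'll close the fingers and go behind the grip.

```bash
python3 -c "
from h import *
plan([.637,-.242,.15],3.3-180)"
```

```text
t 25.225 pos [ 0.4946 -0.1976  0.1521] toolyang -176.9 q7 -2.76 d [  52.  -139.8    2.8] yaw -0.0035 f [-0.4 -0.2 -0.8] w 0.0681
```

Call:
step_arm:
  deltas:
    - {"tx": 12,"ty": -35,"tz": 0,"yaw": 0,"fingers": 0}
    - {"tx": 26,"ty": -70,"tz": 0,"yaw": 0,"fingers": 0}
    - {"tx": 40,"ty": -105,"tz": 0,"yaw": 0,"fingers": 0}
    - {"tx": 52,"ty": -140,"tz": 0,"yaw": 0,"fingers": 0}
    - {"tx": 52,"ty": -140,"tz": 0,"yaw": 0,"fingers": 0}
    - {"tx": 52,"ty": -140,"tz": 40,"yaw": 0,"fingers": 0}
    - {"tx": 52,"ty": -140,"tz": 75,"yaw": 0,"fingers": 0}
    - {"tx": 52,"ty": -140,"tz": 90,"yaw": 0,"fingers": 0}
    - {"tx": 52,"ty": -140,"tz": 91,"yaw": 0,"fingers": 0}
    - {"tx": 52,"ty": -140,"tz": 91,"yaw": 0,"fingers": 0}

```text
time_s: 26.48
tool_pos: [0.6364, -0.2418, 0.0603]
tcp_rot: [-2.28, 2.16, -0.003]
ft_force: [0.5, 0.3, 0.2]
width: 0.0003
gripper_force: 0.0
```

```bash
cat > g.py <<'E'
from h import *
plan([.637,-.242,.06],3.3-180)
a=np.radians(3.3); R=np.array([[np.cos(a),-np.sin(a)],[np.sin(a),np.cos(a)]])
S=6
print('tool in bed',R.T@(bot.get_obs()['tool_pos'][:2]-[.4933,-.199]))
for n,(x0,x1,y0,y1) in (('side',(295,365,110,195)),('top',(355,450,160,250))):
    c=cam(n); im=cv2.resize(c['image'],None,fx=S,fy=S,interpolation=cv2.INTER_CUBIC); hsv=cv2.cvtColor(im,cv2.COLOR_RGB2HSV)
    m=cv2.inRange(hsv,(0,150,60),(8,255,255))|cv2.inRange(hsv,(172,150,60),(180,255,255))
    mm=np.zeros_like(m); mm[S*y0:S*y1,S*x0:S*x1]=m[S*y0:S*y1,S*x0:S*x1]
    k,l,s,ce=cv2.connectedComponentsWithStats(mm)
    for i in range(1,k):
        if s[i,4]>3*36:
            f=lambda p: R.T@(onz(c,(p[0]+.5)/S-.5,(p[1]+.5)/S-.5,.089)[:2]-[.4933,-.199])
            print(n,'red',s[i,4]//36,f(ce[i]).round(4),[f(p).round(4).tolist() for p in cv2.boxPoints(cv2.minAreaRect(np.argwhere(l==i)[:,::-1].astype(np.float32)))])
E
python3 g.py
```

```text
t 26.475 pos [ 0.6364 -0.2418  0.0603] toolyang -176.9 q7 -2.75 d [ 0.2 -0.6  0.3] yaw -0.0035 f [0.5 0.3 0.2] w 0.0003
tool in bed [ 0.14036301 -0.05095151]
side red 32 [ 0.0947 -0.0314] [[0.0967, -0.0001], [0.1032, -0.059], [0.0925, -0.06], [0.0863, -0.001]]
top red 50 [ 0.0957 -0.0461] [[0.107, -0.0334], [0.105, -0.0597], [0.0877, -0.0575], [0.0897, -0.0313]]
```

Call:
step_arm:
  deltas:
    - {"tx": 0,"ty": 8,"tz": 0,"yaw": 0,"fingers": 0}
    - {"tx": 0,"ty": 14,"tz": 0,"yaw": 0,"fingers": 0}
    - {"tx": 0,"ty": 20,"tz": 0,"yaw": 0,"fingers": 0}
    - {"tx": 0,"ty": 27,"tz": 0,"yaw": 0,"fingers": 0}
    - {"tx": 0,"ty": 34,"tz": 0,"yaw": 0,"fingers": 0}
    - {"tx": 0,"ty": 40,"tz": 0,"yaw": 0,"fingers": 0}

```text
time_s: 27.32
tool_pos: [0.5957, -0.2438, 0.0593]
tcp_rot: [-2.28, 2.16, -0.002]
ft_force: [2.2, -0.7, -0.0]
width: 0.0002
gripper_force: 1.2
```

```bash
python3 g.py
```

```text
t 27.325 pos [ 0.5957 -0.2438  0.0593] toolyang -176.9 q7 -2.73 d [  0.5 -41.4  -0.7] yaw -0.0034 f [ 2.2 -0.7 -0. ] w 0.0002
tool in bed [ 0.09963209 -0.05059164]
side red 26 [ 0.0754 -0.0283] [[0.0845, -0.0529], [0.0727, -0.0547], [0.0662, -0.0026], [0.0777, -0.0009]]
top red 18 [ 0.074  -0.0391] [[0.0817, -0.0296], [0.085, -0.0427], [0.0692, -0.0458], [0.0659, -0.0328]]
```

Call:
step_arm:
  deltas:
    - {"tx": 0,"ty": 6,"tz": 0,"yaw": 0,"fingers": 0}
    - {"tx": 0,"ty": 12,"tz": 0,"yaw": 0,"fingers": 0}
    - {"tx": 0,"ty": 17,"tz": 0,"yaw": 0,"fingers": 0}
    - {"tx": 0,"ty": 22,"tz": 0,"yaw": 0,"fingers": 0}
    - {"tx": 0,"ty": 27,"tz": 0,"yaw": 0,"fingers": 0}
    - {"tx": 0,"ty": 31,"tz": 0,"yaw": 0,"fingers": 0}
    - {"tx": 0,"ty": 32,"tz": 0,"yaw": 0,"fingers": 0}

```text
time_s: 28.3
tool_pos: [0.5633, -0.2454, 0.0591]
tcp_rot: [2.28, -2.161, -0.0]
ft_force: [1.8, -0.5, 0.0]
width: -0.0001
gripper_force: 1.0
```

Call:
step_arm:
  deltas:
    - {"tx": 0,"ty": 1.5,"tz": 0,"yaw": 0,"fingers": 0}
    - {"tx": 0,"ty": 3,"tz": 0,"yaw": 0,"fingers": 0}
    - {"tx": 0,"ty": 3,"tz": 0,"yaw": 0,"fingers": 0}

```text
time_s: 28.68
tool_pos: [0.5605, -0.2456, 0.059]
tcp_rot: [2.28, -2.16, -0.0]
ft_force: [1.2, -0.9, 0.7]
width: 0.0003
gripper_force: 0.7
```

Call:
step_arm:
  deltas:
    - {"tx": 0,"ty": 1,"tz": 0,"yaw": 0,"fingers": 0}
    - {"tx": 0,"ty": 2,"tz": 0,"yaw": 0,"fingers": 0}
    - {"tx": 0,"ty": 2,"tz": 0,"yaw": 0,"fingers": 0}

```text
time_s: 29.05
tool_pos: [0.5586, -0.2457, 0.059]
tcp_rot: [2.281, -2.16, 0.0]
ft_force: [1.9, -1.0, 0.1]
width: -0.0
gripper_force: 0.9
```

Call:
step_arm:
  deltas:
    - {"tx": 0,"ty": 1,"tz": 0,"yaw": 0,"fingers": 0}
    - {"tx": 0,"ty": 2,"tz": 0,"yaw": 0,"fingers": 0}
    - {"tx": 0,"ty": 2,"tz": 0,"yaw": 0,"fingers": 0}

```text
time_s: 29.42
tool_pos: [0.5586, -0.2457, 0.0592]
tcp_rot: [-2.28, 2.158, -0.005]
ft_force: [6.4, -1.5, -2.5]
width: 0.0003
gripper_force: 3.0
```

Call:
step_arm:
  deltas:
    - {"tx": 0,"ty": 1,"tz": 0,"yaw": 0,"fingers": 0}
    - {"tx": 0,"ty": 2,"tz": 0,"yaw": 0,"fingers": 0}
    - {"tx": 0,"ty": 2,"tz": 0,"yaw": 0,"fingers": 0}

```text
time_s: 29.8
tool_pos: [0.5586, -0.2457, 0.0593]
tcp_rot: [-2.279, 2.156, -0.011]
ft_force: [9.2, -2.7, -6.7]
width: -0.0
gripper_force: 4.8
```

Call:
step_arm:
  deltas:
    - {"tx": 0,"ty": 1,"tz": 0,"yaw": 0,"fingers": 0}
    - {"tx": 0,"ty": 2,"tz": 0,"yaw": 0,"fingers": 0}
    - {"tx": 0,"ty": 2,"tz": 0,"yaw": 0,"fingers": 0}

```text
time_s: 30.18
tool_pos: [0.5586, -0.2456, 0.0595]
tcp_rot: [-2.278, 2.154, -0.016]
ft_force: [13.3, -2.6, -8.2]
width: -0.0002
gripper_force: 6.6
```

```bash
python3 g.py
```

```text
t 30.175 pos [ 0.5586 -0.2456  0.0595] toolyang -176.79 q7 -2.7 d [  0.8 -78.5   0.4] yaw -0.0017 f [13.3 -2.6 -8.2] w -0.0002
tool in bed [ 0.06251263 -0.05031474]
side red 26 [ 0.0392 -0.0277] [[0.0428, -0.0001], [0.0469, -0.0531], [0.0363, -0.0538], [0.0325, -0.0008]]
top red 16 [ 0.0397 -0.0384] [[0.0496, -0.0329], [0.0487, -0.0447], [0.0339, -0.0428], [0.0348, -0.0311]]
```

The slide came to a hard stop at tool bed x = 62.5 mm, where about 64 was expected for full travel. I'll back off and verify.

Call:
step_arm:
  deltas:
    - {"tx": 0,"ty": -8,"tz": 0,"yaw": 0,"fingers": 0}
    - {"tx": 0,"ty": -25,"tz": 0,"yaw": 0,"fingers": 0}
    - {"tx": 0,"ty": -40,"tz": -20,"yaw": 0,"fingers": 0}
    - {"tx": 0,"ty": -60,"tz": -60,"yaw": 0,"fingers": 0}
    - {"tx": 40,"ty": -78,"tz": -100,"yaw": 0,"fingers": 0}
    - {"tx": 85,"ty": -80,"tz": -130,"yaw": 0,"fingers": 0}
    - {"tx": 135,"ty": -80,"tz": -140,"yaw": 0,"fingers": 0}
    - {"tx": 185,"ty": -80,"tz": -140,"yaw": 0,"fingers": 0}
    - {"tx": 225,"ty": -80,"tz": -140,"yaw": 0,"fingers": 0}
    - {"tx": 225,"ty": -80,"tz": -140,"yaw": 0,"fingers": 0}

```text
time_s: 31.52
tool_pos: [0.6407, -0.4708, 0.197]
tcp_rot: [2.27, -2.165, -0.006]
ft_force: [0.2, 0.1, -0.7]
width: 0.0002
gripper_force: 0.0
```

```bash
cp m2.py m4.py; python3 g.py; python3 -c "
from h import *
a=cam('side')['image'][110:195,295:365]; b=cam('top')['image'][155:250,355:450]
f=lambda i:cv2.resize(i,(395,int(395*i.shape[0]/i.shape[1])),interpolation=cv2.INTER_CUBIC)
a,b=f(a),f(b); h=max(len(a),len(b)); p=lambda i:np.vstack([i,np.zeros((h-len(i),395,3),np.uint8)])
save('final',(255*(np.hstack([p(a),p(b)])/255.)**.6).astype(np.uint8))"
```

```text
t 31.525 pos [ 0.6407 -0.4708  0.197 ] toolyang -177.27 q7 -2.47 d [-228.8   -8.   136.9] yaw -0.01 f [ 0.2  0.1 -0.7] w 0.0002
tool in bed [ 0.13149968 -0.27983862]
side red 27 [ 0.0389 -0.032 ] [[0.0427, -0.0011], [0.0456, -0.0588], [0.0356, -0.059], [0.0329, -0.0013]]
top red 58 [ 0.0413 -0.0473] [[0.0389, -0.0297], [0.0557, -0.0542], [0.0414, -0.0632], [0.0247, -0.0388]]
```

View pics/final.png

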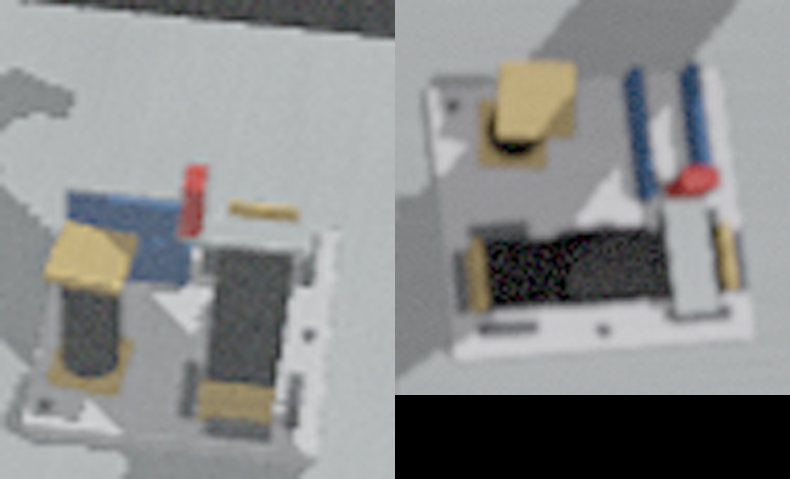

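The final picture shows the tongue lying over the low land right across to the -x rail (right panel, tip near (690,312)), with the insert between its stops and the roller in place. One number to check: the tongue tip, which should be at bed x = -0.032.

Run:
```python
from h import *
a=np.radians(3.3); R=np.array([[np.cos(a),-np.sin(a)],[np.sin(a),np.cos(a)]])
B=lambda p:(R.T@(p[:2]-[.4933,-.199])).round(4)
W=lambda x,y,z:np.r_[R@[x,y]+[.4933,-.199],z]
for n in('top','side'):
    c=cam(n); g=cv2.cvtColor(c['image'],cv2.COLOR_RGB2GRAY)
    xs=np.arange(-.050,.030,.002); uv=proj(c,[W(x,-.051,.047) for x in xs]).astype(np.float32)
    v=cv2.remap(g,uv[:,0].reshape(1,-1),uv[:,1].reshape(1,-1),cv2.INTER_LINEAR)[0]
    print(n,[(int(round(x*1000)),int(k)) for x,k in zip(xs,v)])
```

```text
top [(-50, 146), (-48, 160), (-46, 168), (-44, 171), (-42, 168), (-40, 156), (-38, 129), (-36, 98), (-34, 90), (-32, 107), (-30, 132), (-28, 145), (-26, 150), (-24, 150), (-22, 148), (-20, 148), (-18, 149), (-16, 149), (-14, 148), (-12, 148), (-10, 148), (-8, 148), (-6, 147), (-4, 148), (-2, 147), (0, 147), (2, 147), (4, 147), (6, 146), (8, 144), (10, 145), (12, 146), (14, 145), (16, 145), (18, 145), (20, 144), (22, 144), (24, 142), (26, 144), (28, 144)]
side [(-50, 152), (-48, 159), (-46, 166), (-44, 171), (-42, 167), (-40, 156), (-38, 131), (-36, 118), (-34, 111), (-32, 133), (-30, 150), (-28, 150), (-26, 150), (-24, 150), (-22, 149), (-20, 147), (-18, 147), (-16, 148), (-14, 149), (-12, 148), (-10, 147), (-8, 147), (-6, 147), (-4, 146), (-2, 146), (0, 147), (2, 147), (4, 147), (6, 146), (8, 145), (10, 147), (12, 148), (14, 147), (16, 147), (18, 148), (20, 148), (22, 148), (24, 147), (26, 146), (28, 147)]
```

The tip edge falls at about -32 mm in both views, so the slide is fully home. Handing in.

```bash
python3 -c "
from station import bot
print(bot.hand_in())"
```

```text
the job is handed in; nothing more can be done
None
```

The insert is seated in the bed, turned end for end so its low land is at the lock end, and the slide is fully home; the job is handed in at about 32 s, with the roller seen in place and the jar, tin and block not re-checked after the lift.

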